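# Bolt the die and hold the mould press shut

### The arm

A 6-joint arm with a two-finger parallel gripper is mounted at the origin on the work surface. World frame = base frame: x ahead of the robot, y to its left, z up, the work surface at z = 0. Lengths are in mm, angles in rad, forces in N, time in s.
With the tool pointing down it reaches from about 350 to 775 mm from the base axis. Payload 7.3 kg.
Tool frame: the origin (TCP) lies at the very end of the fingers, on their centre line; the grasp point (between the pads) lies 19 mm behind it; z points along the fingers, y is the line along which they close (so a half turn about z gives the same grasp; the last joint's range is limited). The gripper opens to 92 mm and grips with 3 to 60 N. Pads are 19 mm wide; open, the fingers measure 130 mm over their backs; the gripper's body (75 mm by 190 mm) begins 47 mm behind the grasp point.
Start: joints at [1.171, 0.342, 1.524, -0, 1.275, -0.146], TCP at [131.803, 508.205, 226.741] pointing down, gripper open.
Joint ranges: [-2.53, 2.53], [-0.77, 2.02], [0.04, 2.7], [-1, 4.14], [0.28, 2.66], [-3.11, 3.11]. Speed limits (rad/s): [2.57, 2.57, 3.14, 3.14, 3.14, 3.14].

### API

Orientations are given as [roll, pitch, yaw] about the fixed x, y, z axes, in that order (R = Rz(yaw) Ry(pitch) Rx(roll)).
In Python, from plant import get_obs, vision, workorder gives the robot as it stands.
- The arm moves only by the shell command python3 -m pendant 'ROWS' [OPENING]. ROWS is a JSON object of lists of equal length, an entry for each row: "dp": the shift along the tool's x, y, z in m, a list of three; "rotation": the turn, a rotation vector about the tool's x, y, z in rad, a list of three. A call has 1 to 8 rows; each row is the pose to reach, as a shift and turn from the pose commanded when the call began, along the tool's axes at that moment; what a row does not reach only later rows make up. A row lasts 1/8 s, in which the tool goes at most 62.5 mm and 10.7 degrees, less where a joint would pass 70% of its speed; a pose out of reach is approached as far as the arm can. A call with a gripper value outside its range is refused whole. OPENING is the finger opening in m, from 0 to 0.0918, set as the call begins (- or left out, the last holds). The fingers move at their own pace and stop on an object; the grip force is fixed at half the most. Time passes only in rows, so rows that repeat a pose let the fingers close. It gives the time, the measured TCP pose, the force, the opening and the grip force at its end, in the units of the state.
- get_obs(): the state, without advancing time (a new reading comes with each control period).
- vision.capture(name): name is "scene" or "side" or "wrist"; returns a dict with "pixels" (384x512x3 uint8, red, green, blue), "vfov" (degrees; the focal length in pixels is half the picture's height over the tangent of half this angle, whatever the lens; pixels are square), "cx", "cy" (the principal point, pixels), "pose" (4x4, takes a point from camera to world coordinates); the wrist camera has in their place "T_tool_cam" (4x4, takes a point from camera to tool coordinates, whose origin is the TCP and whose axes are the flange's). Camera axes: x right, y up, looking along -z (the intrinsics and any distortion apply to the point x, -y, -z); pixel columns grow to the right and rows downward; lengths in mm; the calibration is good to about 2 mm. The wrist camera is an equidistant fisheye: a pixel r from the principal point sees the ray r / f radians off the axis. A picture is of the moment at which its call begins: read the wrist's pose just before it. There is no depth.
- workorder.close_job(): hands the job in; it is judged then, once.
The state is a dict: "time": time; "joint_positions": joint angles; "dq": joint speeds; "tau": joint torques, N m; "tool_pos": TCP position; "tcp_rot": TCP orientation; "contact_force": force on the tool from outside, world axes, zero at the start; "moment": the same for the moment, N m; "grip_width": finger opening in mm; "finger_force": force on a finger pad.
Only numpy, scipy, OpenCV 4.12 (cv2) and the standard library are available. Lean on these libraries where they do the work, as an engineer would, in place of code of your own. Each camera call takes 0.05 s, during which the arm holds its last target. There are 200 camera calls.

### The job

Get the mould press ready for a pour: slide the locking bolt fully home into its keeper on the rear die first, and only then push the long lever over, past the clicks of its pawl, until the two halves of the mould are fully together. The pawl only stops the lever flying back and does not keep the mould shut, so finish while still holding the lever hard over yourself; leave the weights, ladle, funnel and anvil where they stand.

Things in the scene. Friction and masses are not known exactly. Their poses are not given: they have to be found in the camera images.
- press: The cast iron mould press, fixed to the bench. Origin: middle of its base's underside, on the bench top (z 0). Its +x (forward) is the way the lever is pushed and the mould closes; z up. In its frame, mm: base x -190 to 180, y -65 to 65; rear die (fixed steel block) x 95 to 130, top at z 105; toothed quadrant beside the lever at y 42, up to z 166, x -185 to -80.
- lever: The long lever: flat steel bar, 18 by 11 mm, with a black ball grip on top. Origin: the centre of its hinge, at x -100, y 0, z 60 mm in the press's frame. Its z runs up along the lever, its y is the hinge line, parallel to the press's y.
- bolt (a joint): How far the steel locking bolt is slid, m: 0 drawn back, 0.044 fully home against its stop, its tip 10 mm through the keeper. It goes home level, straight along the press's +y, stays where left and takes 2 to 4 N. It starts at 0 to 0.012.
- bolt_knob (a point): Middle of the grip of the bolt's upright knob: a vertical steel cylinder 20 mm in diameter, 32 mm tall, on a 12 mm stem. This point is 16 mm below the knob's top and 155 mm above the bench; with the bolt at 0 it is at x 112.5, y -104 mm in the press's frame. The straps over the bolt reach z 135 mm; above them the knob is free all round.
- keeper (a point): Middle of the keeper, a fixed steel strap on top of the rear die, 12 mm long along the bolt, 118 mm above the bench; the bolt's 12 mm round rod passes through it.
- lever_angle (a joint): Lever angle, rad: 0 open (leaning 0.40 towards the press's -x), 0.80 at its stop, mould halves together (leaning 0.40 towards +x). A spring drives it back to 0: pushing at the ball takes about 5 N at first, 9 to 11 N at the end. The pawl clicks at about 0.30, 0.46 and 0.62; let go after the last click it falls back to about 0.62, the mould gaping 5 mm.
- lever_ball (a point): Centre of the lever's black ball grip, 36 mm in diameter, 240 mm from the hinge; the ball's top is the lever's end. It swings in the press's plane y 0, from x -193, z 281 mm (lever at 0) over z 300 (upright) to x -7, z 281 (lever at 0.80). The ball, and the bar for 80 mm below it, are free all round.
- pawl (a joint): Angle, rad, of the small sprung steel pawl that the lever carries over the quadrant's teeth: 0 when down in a gap or behind a tooth, about 0.1 when lifted on a tooth. It works by itself.
- weight1: Bystander: teardrop lead weight, 39 mm wide, 58 mm tall, standing on the bench on its round end; origin at its underside.
- weight2: Bystander: a like teardrop lead weight, slightly larger; origin at its underside.
- weight3: Bystander: a like teardrop lead weight, slightly smaller; origin at its underside.
- weight4: Bystander: a like teardrop lead weight; origin at its underside.
- ladle: Bystander: tin-lined ladle, bowl 84 mm wide and 44 mm tall, its handle reaching 290 mm along its own +y and up to 67 mm high; origin under the bowl.
- funnel: Bystander: brass funnel standing on its 92 mm mouth, 105 mm tall; origin at its underside.
- anvil: Bystander: small black iron anvil block, 155 by 60 mm, 68 mm tall; origin at its underside.

How it is judged:
By the outcome, as a careful person would: the job done as asked, in the order asked, and still so for the second after the job is handed in, while the arm keeps its last pose, push and grip.
It also fails if it takes over 58 s, if anything falls off the work surface, if the arm or the gripper's body presses on something with over 40 N, if the wrist force passes 120 N, or if a joint passes its speed limit or range.

## Working session

There is one attempt and no reset: what is moved stays moved. The work goes in short steps, Python scripts to look and compute and a shell command to move; the robot and the scene stay as the last step left them, time stands still between calls to the robot, and variables do not carry over. Pictures are saved under pics/ and viewed, at most 10 in all, crops included, and the job is handed in when it is done.

```bash
mkdir -p pics; ls
python3 - <<'E'
from plant import get_obs, vision
import cv2, pickle
o=get_obs(); print(o)
d={}
for n in ("scene","side"):
    c=vision.capture(n); d[n]=c
    cv2.imwrite(f"pics/{n}0.png",cv2.resize(c["pixels"][:,:,::-1],(800,600),interpolation=cv2.INTER_CUBIC))
    print(n,c["vfov"],c["cx"],c["cy"],c["pose"].round(3).tolist(),c.keys())
pickle.dump(d,open("c0.pkl","wb"))
E
```

```text
pics
{'time': 0.0, 'joint_positions': array([ 1.17101812e+00,  3.42723846e-01,  1.52503688e+00, -6.47088183e-06,
        1.27541304e+00, -1.45993456e-01]), 'dq': array([-0.00094091, -0.00104464,  0.0002382 ,  0.00055411,  0.00129799,
        0.00044399]), 'tau': array([ 5.67388270e-04, -4.31236911e+01, -2.44222695e+01,  7.18102790e-02,
        5.57763828e-02, -1.50990586e-04]), 'tool_pos': array([131.62253063, 507.79713172, 226.03746121]), 'tcp_rot': array([-3.14002747e+00, -2.23890014e-04,  2.88780962e+00]), 'contact_force': array([ 0.26174409, -0.32589201, -0.01324981]), 'moment': array([ 0.04387292,  0.03276086, -0.00085159]), 'finger_force': 0.0, 'grip_width': 91.55448801862636}
scene 45.457338106743165 255.55868504972904 201.09938289712176 [[-0.093, -0.555, 0.827, 1824.65], [0.995, -0.032, 0.091, 129.105], [-0.024, 0.831, 0.555, 1019.891], [0.0, 0.0, 0.0, 1.0]] dict_keys(['pixels', 'vfov', 'cx', 'cy', 'pose'])
side 54.25600679228873 258.9153006618046 186.94619549428992 [[-0.994, 0.049, -0.093, 453.103], [-0.105, -0.484, 0.868, 1239.916], [-0.002, 0.873, 0.487, 873.297], [0.0, 0.0, 0.0, 1.0]] dict_keys(['pixels', 'vfov', 'cx', 'cy', 'pose'])
```

View pics/scene0.png

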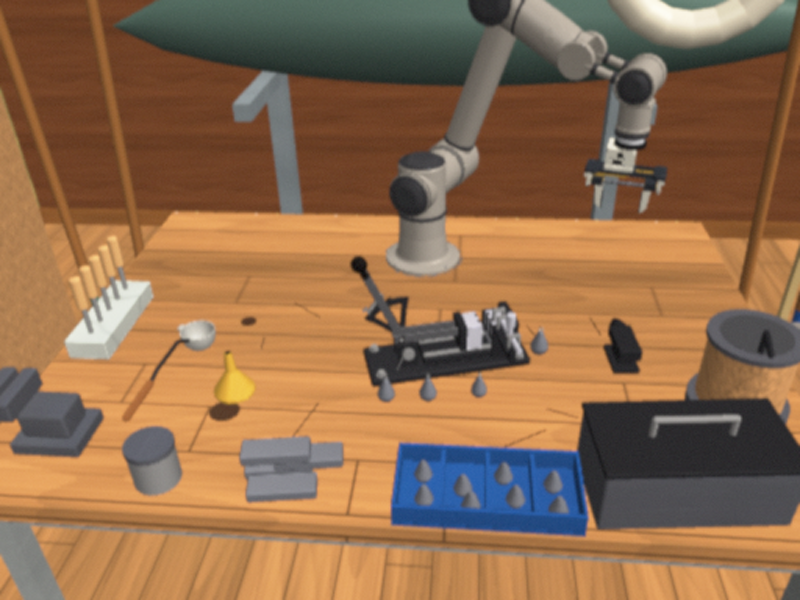

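View pics/side0.png

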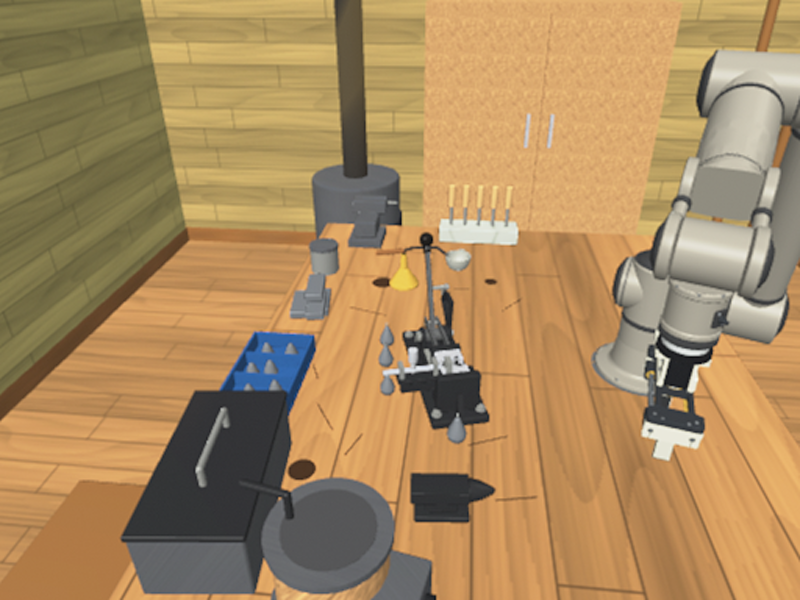

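```bash
cat > h.py <<'E'
import numpy as np, cv2
def K(c):
    f=192/np.tan(np.radians(c["vfov"])/2); return f
def ray(c,uv):
    f=K(c); d=c["pose"][:3,:3]@np.array([(uv[0]-c["cx"])/f,-(uv[1]-c["cy"])/f,-1]); return c["pose"][:3,3],d
def onz(c,uv,z):
    o,d=ray(c,uv); return o+d*(z-o[2])/d[2]
def tri(c1,u1,c2,u2):
    o1,d1=ray(c1,u1);o2,d2=ray(c2,u2)
    s=np.linalg.lstsq(np.c_[d1,-d2],o2-o1,rcond=None)[0]
    a=o1+s[0]*d1;b=o2+s[1]*d2; return (a+b)/2,np.linalg.norm(a-b)
E
python3 - <<'E'
import pickle,cv2,numpy as np
from h import *
d=pickle.load(open("c0.pkl","rb"))
for n,(x,y,w,h) in {"scene":(220,155,130,95),"side":(235,140,90,150)}.items():
    im=d[n]["pixels"][y:y+h,x:x+w,::-1]; k=6 if n=="scene" else 4
    cv2.imwrite(f"pics/{n}1.png",cv2.resize(im,None,fx=k,fy=k,interpolation=cv2.INTER_CUBIC))
b={}
for n,(x,y) in {"scene":(230,170),"side":(273,153)}.items():
    g=d[n]["pixels"].max(2)[y-9:y+8,x-9:x+10]; 
    m=((g<60)*255).astype(np.uint8); 
    c=max(cv2.findContours(m,0,1)[0],key=cv2.contourArea)
    (u,v),r=cv2.minEnclosingCircle(c); b[n]=(u+x-9,v+y-9); print(n,b[n],r,cv2.contourArea(c))
print(tri(d["scene"],b["scene"],d["side"],b["side"]))
E
```

```text
scene (230.5, 171.5) 7.106435298919678 64.0
side (272.0, 154.0) 4.472236156463623 35.0
(array([545.01107238, -91.35683487, 274.62255118]), np.float64(3.2720954468406447))
```

View pics/scene1.png

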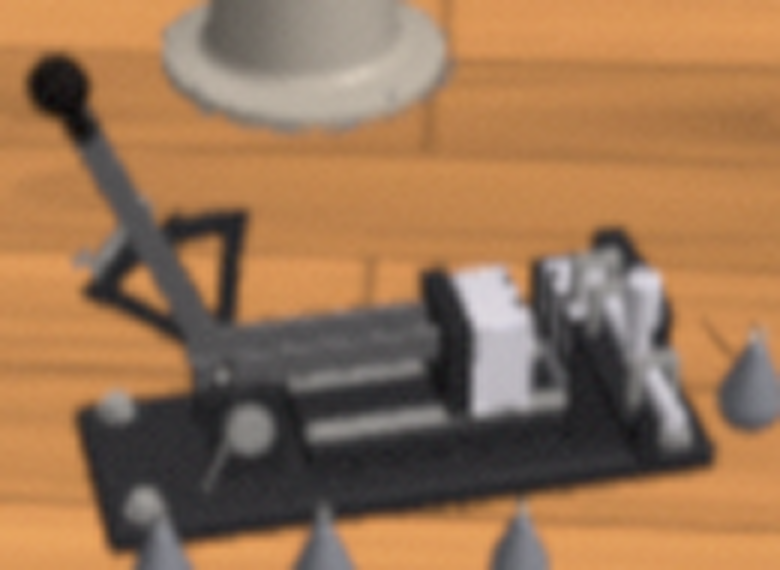

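View pics/side1.png

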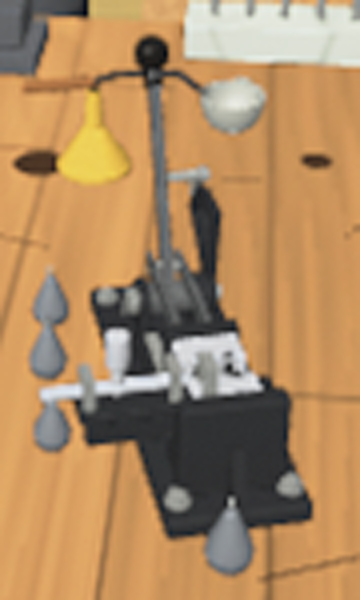

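Run:
```python
import pickle
from h import *
d=pickle.load(open("c0.pkl","rb")); S,D=d["scene"],d["side"]
s=lambda u,v:((u+.5)/6-.5+220,(v+.5)/6-.5+155)
t=lambda u,v:((u+.5)/4-.5+235,(v+.5)/4-.5+140)
np.set_printoptions(precision=1,suppress=True)
ball,e=tri(S,s(58,86),D,t(151,53)); print("ball",ball,e, onz(S,s(58,86),281),onz(D,t(151,53),281))
k,e=tri(S,s(646,300),D,t(118,346)); print("knob",k,e,onz(S,s(646,300),155),onz(D,t(118,346),155))
P=[onz(S,s(115,548),0),onz(S,s(712,464),0),onz(D,t(165,537),0),onz(D,t(312,517),0)]
for p in P: print(p)
# funnel etc skipped; fit press pose from known points
src=np.array([[-193,0],[-190,-65],[180,-65],[180,65]]);
a=(onz(S,s(58,86),281)+onz(D,t(151,53),281))/2
dst=np.array([a[:2],P[0][:2],P[2][:2],P[3][:2]])
sc=src-src.mean(0);dc=dst-dst.mean(0)
th=np.arctan2((sc[:,0]*dc[:,1]-sc[:,1]*dc[:,0]).sum(),(sc*dc).sum())
R=np.array([[np.cos(th),-np.sin(th)],[np.sin(th),np.cos(th)]])
o=dst.mean(0)-R@src.mean(0); print("yaw",th,"o",o); print("res",dst-(src@R.T+o))
for q in ([112.5,-104],[112.5,-60],[-193,0],[0,0],[-7,0]): print(q,R@q+o)
```

```text
ball [542.8 -94.5 280.4] 1.4730683558736817 [542.5 -94.8 281. ] [542.9 -91.5 281. ]
knob [545.6 227.6 157.1] 3.1682161101518203 [544.8 228.6 155. ] [545.2 222.3 155. ]
[591.4 -70.2   0. ]
[489.5 279.6  -0. ]
[499.6 276.5   0. ]
[375.6 238.7  -0. ]
yaw 1.8505923130572308 o [485.1  89. ]
res [[ 4.3  3.3]
 [-8.6  5.5]
 [ 1.7 -3.4]
 [ 2.7 -5.4]]
[112.5, -104] [554.  225.8]
[112.5, -60] [511.7 213.7]
[-193, 0] [538.4 -96.5]
[0, 0] [485.1  89. ]
[-7, 0] [487.   82.2]
```

The scene view shows the press lying along world +y. The ball is at about (230,169) px and the knob at about (328,205) px; in the side view they are at (272,153) and (264,226). Two-view rays put the ball at (543,-93,280), where z 281 is expected, and the knob at (545,226,157), where 155 is expected. The press yaw is about 1.855 and the bolt is about 10 mm in. Next I move above the knob.

```bash
python3 -m pendant '{"dp":[[-0.05,-0.02,0],[-0.11,-0.04,0],[-0.17,-0.06,0],[-0.23,-0.083,0],[-0.29,-0.104,0],[-0.35,-0.126,0],[-0.41,-0.147,0],[-0.471,-0.169,0]],"rotation":[[0,0,0.13],[0,0,0.26],[0,0,0.39],[0,0,0.52],[0,0,0.65],[0,0,0.78],[0,0,0.91],[0,0,1.033]]}' 0.0918
python3 -m pendant '{"dp":[[0,0,0],[0,0,0]],"rotation":[[0,0,0],[0,0,0]]}'
python3 - <<'E'
from plant import get_obs, vision
import cv2,pickle
o=get_obs();c=vision.capture("wrist");print(o["time"],o["joint_positions"].round(3),o["tool_pos"],o["tcp_rot"])
print(c["vfov"],c["cx"],c["cy"],c["T_tool_cam"].round(3).tolist());c["o"]=o
pickle.dump(c,open("w1.pkl","wb"));cv2.imwrite("pics/w1.png",cv2.resize(c["pixels"][:,:,::-1],(800,600)))
E
```

```text
time: 1.1
tool_pos: [539.1, 230.0, 226.4]
tcp_rot: [-3.141, -0.0, 1.85]
contact_force: [1.3, 0.6, 0.2]
grip_width: 91.6
finger_force: 0.0
time: 1.35
tool_pos: [537.1, 231.5, 226.0]
tcp_rot: [-3.14, -0.001, 1.855]
contact_force: [-0.8, 1.1, -0.1]
grip_width: 92.1
finger_force: 0.0
1.35 [ 2.760e-01  4.540e-01  1.352e+00  1.000e-03  1.337e+00 -9.000e-03] [537.13620909 231.49340742 226.03198565] [-3.13986316e+00 -5.13681357e-04  1.85496644e+00]
65.70646984690485 251.6957849352882 191.00040545160243 [[0.0, 0.956, 0.292, 79.569], [1.0, -0.0, 0.0, -0.993], [0.0, 0.292, -0.956, -158.438], [0.0, 0.0, 0.0, 1.0]]
```

View pics/w1.png

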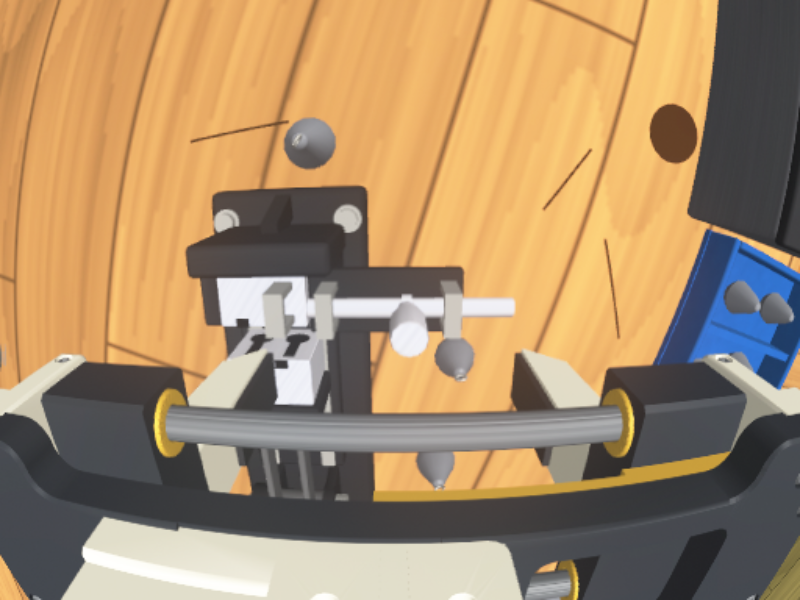

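The wrist view shows the knob's top disc at about (410,341) px in the 800-wide picture. The rod is level, so the yaw matches.

```bash
cat >> h.py <<'E'
def wray(c,uv):
    from scipy.spatial.transform import Rotation as Ro
    f=K(c);x,y=uv[0]-c["cx"],uv[1]-c["cy"];r=np.hypot(x,y);a=r/f
    d=np.array([np.sin(a)*x/r,-np.sin(a)*y/r,-np.cos(a)])
    R=Ro.from_euler("xyz",c["o"]["tcp_rot"]).as_matrix();T=c["T_tool_cam"]
    return c["o"]["tool_pos"]+R@T[:3,3],R@T[:3,:3]@d,R
def wonz(c,uv,z):
    o,d,R=wray(c,uv);p=o+d*(z-o[2])/d[2];return p,R.T@(p-c["o"]["tool_pos"])
E
python3 - <<'E'
import pickle
from h import *
np.set_printoptions(precision=1,suppress=True)
c=pickle.load(open("w1.pkl","rb"))
q=lambda u,v:((u+.5)*.64-.5,(v+.5)*.64-.5)
for n,p,z in (("knobtop",(410,341),171),("rodtip out",(515,307),118),("rod L",(320,305),118),("bolt base R",(347,217),12),("base L",(226,221),12)):
    print(n,*wonz(c,q(*p),z))
E
```

```text
knobtop [545.9 226.3 171. ] [-7.5  7.1 55. ]
rodtip out [609.8 245.5 118. ] [ -7.   73.9 107.9]
rod L [494.6 213.2 118. ] [ -5.7 -45.7 108.1]
bolt base R [489.9 254.1  12. ] [ 34.8 -38.6 214.1]
base L [390.9 224.5  12. ] [  34.2 -142.   214.3]
```

```bash
python3 -m pendant '{"dp":[[-0.0075,0.007,0.01],[-0.0075,0.007,0.035],[-0.0075,0.007,0.06],[-0.0075,0.007,0.08],[-0.0075,0.007,0.0845],[-0.0075,0.007,0.0845]],"rotation":[[0,0,0],[0,0,0],[0,0,0],[0,0,0],[0,0,0],[0,0,0]]}'
python3 -m pendant '{"dp":[[0,0,0],[0,0,0],[0,0,0],[0,0,0],[0,0,0],[0,0,0]],"rotation":[[0,0,0],[0,0,0],[0,0,0],[0,0,0],[0,0,0],[0,0,0]]}' 0.01
```

```text
time: 2.15
tool_pos: [546.5, 226.6, 142.3]
tcp_rot: [3.141, -0.0, 1.856]
contact_force: [1.3, 0.4, 0.0]
grip_width: 92.0
finger_force: 0.0
time: 2.9
tool_pos: [546.6, 226.3, 142.2]
tcp_rot: [-3.142, -0.0, 1.855]
contact_force: [0.1, 0.3, -0.3]
grip_width: 36.8
finger_force: 0.0
```

```bash
python3 -m pendant '{"dp":[[0,0,0],[0,0,0],[0,0,0],[0,0,0],[0,0,0],[0,0,0]],"rotation":[[0,0,0],[0,0,0],[0,0,0],[0,0,0],[0,0,0],[0,0,0]]}'
python3 -m pendant '{"dp":[[0,-0.004,0],[0,-0.008,0],[0,-0.012,0],[0,-0.016,0],[0,-0.02,0],[0,-0.024,0],[0,-0.024,0]],"rotation":[[0,0,0],[0,0,0],[0,0,0],[0,0,0],[0,0,0],[0,0,0],[0,0,0]]}'
```

```text
time: 3.65
tool_pos: [546.6, 226.3, 142.2]
tcp_rot: [3.142, -0.0, 1.855]
contact_force: [0.1, -0.4, -0.2]
grip_width: 19.2
finger_force: 30.0
time: 4.53
tool_pos: [522.8, 219.2, 142.2]
tcp_rot: [-3.14, 0.0, 1.855]
contact_force: [-0.9, -1.7, -0.5]
grip_width: 19.1
finger_force: 30.0
```

```bash
python3 -m pendant '{"dp":[[0,-0.003,0],[0,-0.006,0],[0,-0.006,0]],"rotation":[[0,0,0],[0,0,0],[0,0,0]]}'
python3 -m pendant '{"dp":[[0,-0.002,0],[0,-0.003,0],[0,-0.003,0]],"rotation":[[0,0,0],[0,0,0],[0,0,0]]}'
python3 -m pendant '{"dp":[[0,-0.002,0],[0,-0.003,0],[0,-0.003,0]],"rotation":[[0,0,0],[0,0,0],[0,0,0]]}'
```

```text
time: 4.9
tool_pos: [517.4, 217.6, 142.2]
tcp_rot: [-3.141, 0.0, 1.855]
contact_force: [0.2, -1.5, -0.7]
grip_width: 19.4
finger_force: 30.0
time: 5.28
tool_pos: [514.8, 216.9, 142.2]
tcp_rot: [-3.142, 0.0, 1.855]
contact_force: [1.8, -3.5, -3.3]
grip_width: 19.4
finger_force: 30.0
time: 5.65
tool_pos: [513.9, 216.6, 142.2]
tcp_rot: [3.137, -0.0, 1.855]
contact_force: [10.6, 0.6, -6.9]
grip_width: 19.0
finger_force: 30.0
```

```bash
python3 -m pendant '{"dp":[[0,-0.002,0],[0,-0.003,0],[0,-0.003,0]],"rotation":[[0,0,0],[0,0,0],[0,0,0]]}'
```

```text
time: 6.02
tool_pos: [513.8, 216.6, 142.3]
tcp_rot: [3.131, -0.0, 1.854]
contact_force: [20.8, 3.7, -14.1]
grip_width: 19.1
finger_force: 30.0
```

```bash
python3 -m pendant '{"dp":[[0,0.002,0],[0,0.0035,0],[0,0.0035,0]],"rotation":[[0,0,0],[0,0,0],[0,0,0]]}'
python3 -m pendant '{"dp":[[0,0,0],[0,0,0],[0,0,0],[0,0,0],[0,0,0]],"rotation":[[0,0,0],[0,0,0],[0,0,0],[0,0,0],[0,0,0]]}' 0.08
python3 -m pendant '{"dp":[[0,0,-0.02],[0,0,-0.06],[0,0,-0.09],[0,0,-0.09]],"rotation":[[0,0,0],[0,0,0],[0,0,0],[0,0,0]]}' 0.08
python3 - <<'E'
from plant import get_obs, vision
import cv2,pickle
o=get_obs();c=vision.capture("wrist");c["o"]=o;print(o["joint_positions"].round(2))
pickle.dump(c,open("w2.pkl","wb"));cv2.imwrite("pics/w2.png",cv2.resize(c["pixels"][120:280,80:400,::-1],(800,400),interpolation=cv2.INTER_CUBIC))
E
```

```text
time: 6.4
tool_pos: [513.9, 216.6, 142.2]
tcp_rot: [3.139, -0.0, 1.855]
contact_force: [7.9, 0.5, -5.1]
grip_width: 19.4
finger_force: 30.0
time: 7.02
tool_pos: [512.4, 216.4, 142.3]
tcp_rot: [-3.142, -0.0, 1.855]
contact_force: [-0.3, -0.2, 0.1]
grip_width: 64.8
finger_force: 0.0
time: 7.52
tool_pos: [513.6, 216.7, 234.7]
tcp_rot: [3.136, 0.0, 1.855]
contact_force: [-0.1, -0.3, -0.6]
grip_width: 80.2
finger_force: 0.0
[ 0.26  0.39  1.42  0.    1.32 -0.02]
```

View pics/w2.png

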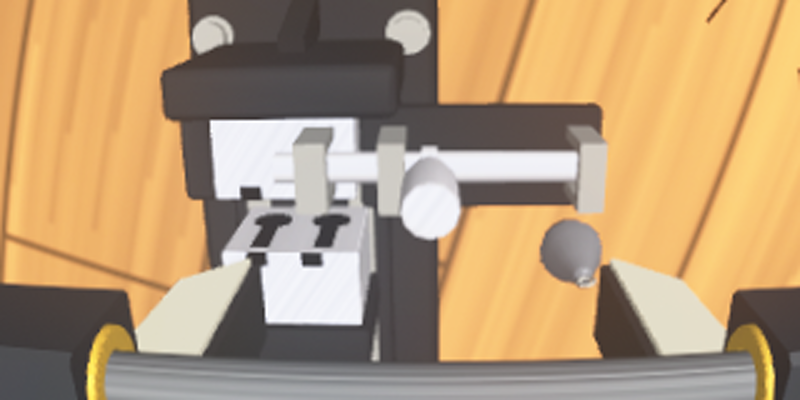

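The bolt's tip now shows past the keeper, at about (275,165) px in the crop, and the travel was about 34 mm from a start of about 10. It is fully home against its stop. Next is the lever ball.

```bash
python3 -m pendant '{"dp":[[0,0,-0.05],[-0.02,-0.004,-0.1],[-0.07,-0.014,-0.105],[-0.12,-0.023,-0.105],[-0.17,-0.033,-0.105],[-0.22,-0.043,-0.105],[-0.265,-0.052,-0.105],[-0.305,-0.059,-0.105]],"rotation":[[0,0,0.18],[0,0,0.36],[0,0,0.54],[0,0,0.72],[0,0,0.9],[0,0,1.08],[0,0,1.26],[0,0,1.44]]}' 0.085
python3 -m pendant '{"dp":[[0,0,0],[0,0,0],[0,0,0]],"rotation":[[0,0,0.131],[0,0,0.131],[0,0,0.131]]}'
python3 - <<'E'
from plant import get_obs, vision
import cv2,pickle
o=get_obs();c=vision.capture("wrist");c["o"]=o;print(o["joint_positions"].round(2),o["tool_pos"],o["tcp_rot"])
pickle.dump(c,open("w3.pkl","wb"));cv2.imwrite("pics/w3.png",cv2.resize(c["pixels"][:,:,::-1],(800,600),interpolation=cv2.INTER_CUBIC))
E
```

```text
time: 8.57
tool_pos: [540.8, -94.7, 335.4]
tcp_rot: [-3.14, 0.002, 0.408]
contact_force: [-0.1, 0.1, -0.2]
grip_width: 85.0
finger_force: 0.0
time: 8.95
tool_pos: [541.1, -92.5, 336.4]
tcp_rot: [-3.141, 0.001, 0.287]
contact_force: [0.0, 0.0, 0.5]
grip_width: 85.1
finger_force: 0.0
[-0.31  0.33  1.24  0.    1.57  0.97] [541.10391091 -92.5001386  336.43814493] [-3.14061488e+00  1.11166511e-03  2.86963078e-01]
```

View pics/w3.png

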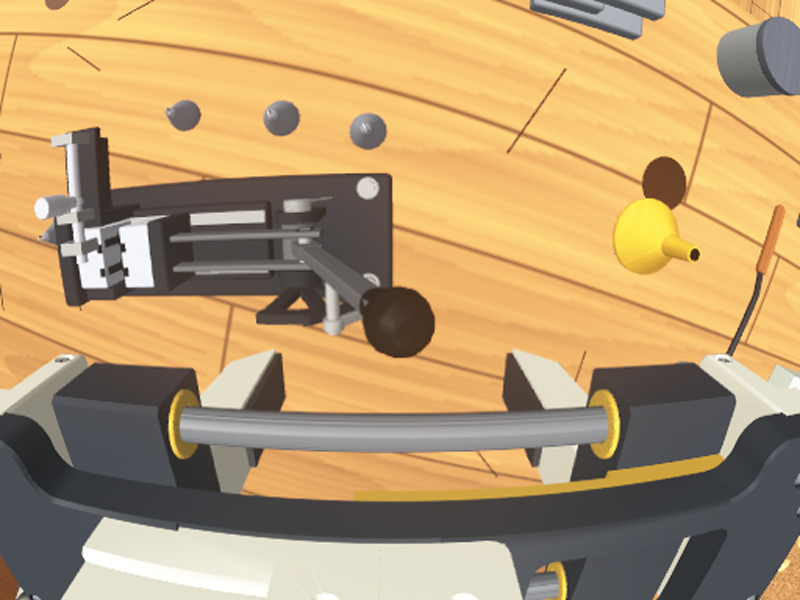

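The ball is at about (399,322) px, centred between the fingers.

Run:
```python
import pickle
from h import *
np.set_printoptions(precision=1,suppress=True)
c=pickle.load(open("w3.pkl","rb"))
print(*wonz(c,((399.5)*.64-.5,(322.5)*.64-.5),281))
```

```text
[542.4 -94.2 281. ] [ 0.8  2.1 55.4]
```

```bash
python3 -m pendant '{"dp":[[0.001,0.002,0.02],[0.001,0.002,0.045],[0.001,0.002,0.062],[0.001,0.002,0.067],[0.001,0.002,0.067]],"rotation":[[0,0,0],[0,0,0],[0,0,0],[0,0,0],[0,0,0]]}'
python3 -m pendant '{"dp":[[0,0,0],[0,0,0],[0,0,0],[0,0,0],[0,0,0],[0,0,0],[0,0,0],[0,0,0]],"rotation":[[0,0,0],[0,0,0],[0,0,0],[0,0,0],[0,0,0],[0,0,0],[0,0,0],[0,0,0]]}' 0.02
```

```text
time: 9.62
tool_pos: [542.9, -94.3, 270.4]
tcp_rot: [3.142, -0.0, 0.285]
contact_force: [-0.1, 0.5, 0.1]
grip_width: 85.2
finger_force: 0.0
time: 10.62
tool_pos: [542.7, -94.4, 270.2]
tcp_rot: [-3.141, 0.0, 0.284]
contact_force: [-0.4, 1.8, 0.3]
grip_width: 34.6
finger_force: 30.0
```

```bash
python3 -m pendant '{"dp":[[0,-0.011,-0.0045],[0,-0.0225,-0.008],[0,-0.034,-0.0115],[0,-0.046,-0.014],[0,-0.058,-0.0165],[0,-0.0695,-0.018],[0,-0.0695,-0.018]],"rotation":[[0,0,0],[0,0,0],[0,0,0],[0,0,0],[0,0,0],[0,0,0],[0,0,0]]}'
```

```text
time: 11.5
tool_pos: [524.1, -29.4, 291.3]
tcp_rot: [3.135, -0.004, 0.283]
contact_force: [-2.6, -2.8, 13.2]
grip_width: 34.0
finger_force: 30.0
```

The vertical force suggests the ball is rolling in the pads, so from here the tool turns with the lever.

```bash
python3 -m pendant '{"dp":[[0,-0.0115,-0.0035],[0,-0.023,-0.004],[0,-0.0345,-0.004],[0,-0.046,-0.003],[0,-0.046,-0.003]],"rotation":[[-0.05,0,0],[-0.1,0,0],[-0.15,0,0],[-0.2,0,0],[-0.2,0,0]]}'
```

```text
time: 12.12
tool_pos: [510.9, 14.9, 292.0]
tcp_rot: [2.935, -0.001, 0.285]
contact_force: [2.2, -9.2, -0.4]
grip_width: 34.6
finger_force: 30.0
```

```bash
python3 -m pendant '{"dp":[[0,-0.0115,-0.001],[0,-0.023,-0.0015],[0,-0.0345,-0.001],[0,-0.046,-0.0005],[0,-0.046,-0.0005]],"rotation":[[-0.05,0,0],[-0.1,0,0],[-0.15,0,0],[-0.2,0,0],[-0.2,0,0]]}'
```

```text
time: 12.75
tool_pos: [498.0, 58.3, 283.6]
tcp_rot: [2.736, 0.0, 0.285]
contact_force: [0.7, -11.6, 2.2]
grip_width: 34.6
finger_force: 30.0
```

```bash
python3 -m pendant '{"dp":[[0,-0.0115,-0.001],[0,-0.022,-0.001],[0,-0.025,-0.001],[0,-0.025,-0.001]],"rotation":[[-0.05,0,0],[-0.1,0,0],[-0.1,0,0],[-0.1,0,0]]}'
python3 -m pendant '{"dp":[[0,-0.002,0],[0,-0.003,0],[0,-0.003,0]],"rotation":[[0,0,0],[0,0,0],[0,0,0]]}'
```

```text
time: 13.25
tool_pos: [491.6, 79.8, 275.7]
tcp_rot: [2.635, -0.0, 0.283]
contact_force: [-0.1, -10.0, 6.7]
grip_width: 34.2
finger_force: 30.0
time: 13.62
tool_pos: [491.1, 81.8, 274.9]
tcp_rot: [2.635, -0.001, 0.282]
contact_force: [-0.5, -11.2, 9.0]
grip_width: 34.7
finger_force: 30.0
```

```bash
python3 -m pendant '{"dp":[[0,-0.002,0],[0,-0.003,0],[0,-0.003,0]],"rotation":[[0,0,0],[0,0,0],[0,0,0]]}'
python3 -m pendant '{"dp":[[0,-0.002,0],[0,-0.003,0],[0,-0.003,0]],"rotation":[[0,0,0],[0,0,0],[0,0,0]]}'
```

```text
time: 14.0
tool_pos: [490.8, 82.8, 274.6]
tcp_rot: [2.632, -0.002, 0.281]
contact_force: [0.6, -17.3, 12.0]
grip_width: 34.8
finger_force: 30.0
time: 14.38
tool_pos: [490.6, 83.5, 274.3]
tcp_rot: [2.627, -0.002, 0.28]
contact_force: [2.3, -25.2, 16.0]
grip_width: 34.4
finger_force: 30.0
```

The force is climbing with almost no motion, so the lever is at its stop. I'll check visually.

Run:
```python
from plant import get_obs, vision
import cv2,numpy as np
a=vision.capture("scene")["pixels"][150:250,220:350,::-1];b=vision.capture("side")["pixels"][140:280,235:325,::-1]
b=cv2.resize(b,None,fx=4,fy=4,interpolation=2);a=cv2.resize(a,(440,338),interpolation=2)
im=np.zeros((560,800,3),np.uint8);im[:338,:440]=a;im[:560,440:800]=b;cv2.imwrite("pics/f.png",im);print(get_obs()["contact_force"])
```

```text
[  1.84068877 -24.498921    16.27397512]
```

View pics/f.png

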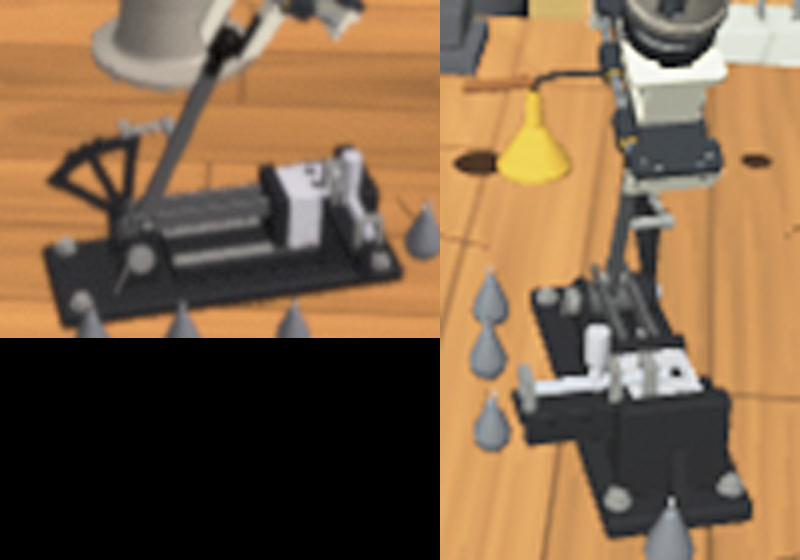

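Both views show the mould halves in contact, the bolt home, the bystanders untouched and the ball held. I'll confirm the hold is steady and hand in.

```bash
python3 -m pendant '{"dp":[[0,-0.001,0],[0,-0.001,0],[0,-0.001,0],[0,-0.001,0],[0,-0.001,0],[0,-0.001,0],[0,-0.001,0],[0,-0.001,0]],"rotation":[[0,0,0],[0,0,0],[0,0,0],[0,0,0],[0,0,0],[0,0,0],[0,0,0],[0,0,0]]}'
python3 -c "
from plant import workorder;print(workorder.close_job())"
```

```text
time: 15.48
tool_pos: [490.6, 83.8, 274.3]
tcp_rot: [2.626, -0.003, 0.28]
contact_force: [2.9, -27.7, 17.0]
grip_width: 34.5
finger_force: 30.0
the job is handed in; nothing more can be done
None
```

The job is handed in at 15.5 s: the bolt went fully home first, then the lever was pushed to its stop, where the arm still holds it with about 30 N and the mould shut; weights, ladle, funnel and anvil were not touched.

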